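# Hinge check on two diagnostic consoles

## Robot

A 6-joint arm with a two-finger parallel gripper is mounted at the origin on the work surface. World frame = base frame: x ahead of the robot, y to its left, z up, the work surface at z = 0. Lengths are in m, angles in degrees, forces in N, time in s.
With the tool pointing down it reaches from about 0.4 to 0.825 m from the base axis. Payload 7 kg.
Tool frame: the origin (TCP) lies on the centre line of the jaws, within the pads' length; the fingertips stand 11 mm ahead of it and the grasp point (between the pads) lies 8 mm behind it; z points along the fingers, y is the line along which they close (so a half turn about z gives the same grasp; the last joint's range is limited). The gripper opens to 88 mm and grips with 3 to 60 N. Pads are 19 mm wide; open, the fingers measure 130 mm over their backs; the gripper's body (78 mm by 193 mm) begins 47 mm behind the grasp point.
Start: joints at [86.179, 20.546, 0.682, 0, -70.136, -16.507], TCP at [0.235, 0.633, 0.238] pointing down, gripper open.
Joint ranges: [-176.03, 176.03], [-82.01, 121.73], [-58.28, 71.71], [-173.87, 95.51], [-174.79, -0.11], [-173.66, 173.66]. Speed limits (degrees/s): [136.94, 136.94, 172.46, 180, 180, 180].

## Interface

Orientations are given as [roll, pitch, yaw] about the fixed x, y, z axes, in that order (R = Rz(yaw) Ry(pitch) Rx(roll)).
In Python, from plant import r, capture, camera_model, job gives the robot as it stands.
- The arm moves only by the tool drive_tool, never from a script. Its argument "increments" is a list that holds one entry, the list of rows, each a list of 5 numbers: the gripper's target within -1 to 1 (fully open at 1, half-way at 0, shut at -1), then the shift along the tool's x, y, z scaled (see below), then the turn about the tool's z scaled (see below). In form: [[[gripper, tx, ty, tz, roll], ...]]. A call has 1 to 5 rows; each row is the pose to reach, as a shift and turn from the pose commanded when the call began, along the tool's axes at that moment, turning the shorter way round; what a row does not reach only later rows make up. The controller multiplies each number of a shift by 120 mm and each number of a turn by 360 degrees. A row lasts 1/8 s, in which the tool goes at most 62.5 mm and 10.7 degrees, less where a joint would pass 70% of its speed; a pose out of reach is approached as far as the arm can. A call with a number of a shift or a turn outside -1 to 1 is refused whole. A call with a gripper value outside its range is refused whole. The fingers move at their own pace and stop on an object; "squeeze" is the grip in N (left out, the last holds). Time passes only in rows, so rows that repeat a pose let the fingers close. It gives the time, the measured TCP pose, the force, the opening and the grip force at its end, in the units of the state.
- r.get_state(): the state, without advancing time (a new reading comes with each control period).
- capture(name): name is "side" or "top"; returns the picture (420x560x3 uint8, red, green, blue); there is no depth.
- camera_model(name): a dict with "camera_matrix" (3x3 intrinsics, pixels), "rvec" (rotation vector, rad) and "tvec" (3), from world to camera coordinates, as OpenCV has them. Camera axes: x right, y down, z forward; pixel columns grow to the right and rows downward; lengths in m; the calibration is good to about 2 mm. A picture is of the moment at which its call begins. camera_model takes no time and is no camera call.
- job.close_job(): hands the job in; it is judged then, once.
The state is a dict: "time_s": time; "joints": joint angles; "qd": joint speeds; "joint_torque": joint torques, N m; "tcp_pos": TCP position; "eef_rot": TCP orientation; "contact_force": force on the tool from outside, world axes, zero at the start; "moment": the same for the moment, N m; "gripper_width": finger opening in m; "gripper_force": force on a finger pad.
Only numpy, scipy, OpenCV 4.12 (cv2) and the standard library are available. Lean on these libraries where they do the work, as an engineer would, in place of code of your own. Each camera call takes 0.05 s, during which the arm holds its last target. There are 200 camera calls.

## Task

Check the lid hinges of the two consoles on the counter, first the one on the robot's left, then the other: lift the lid by its handle to about 60 degrees and loosen your hold to see whether it stays up. Leave a lid that holds standing open there; one that sags must not drop: lower it by hand, then gently push its front edge down until the catch snaps and it is fully shut. Never push on a lid with more than 25 N, stay off the glass, and leave the other things on the counter alone.

Things in the scene. Friction and masses are not known exactly. Their poses are not given: they have to be found in the camera images.
- unit_p: Car-diagnostic console like a thick laptop, looks just like unit_q: dark case 215 x 250 x 87 mm with yellow corners on a rubber foot, fixed to the counter. Origin on the counter; x points from the handle to the hinge (away from the robot at yaw 0), z up. The case spans x = -95 to 120 mm, hinge axis at x = 85 mm. Grey lid, shut: top 106 mm up.
- lid_p (a joint): Opening angle of the lid of unit_p: 0 = fully shut and caught, grows as the handle is raised, stop at 1.75. Friction hinge: a sound one (about 0.42 N m) holds the lid at any angle, a worn one lets it drop as soon as it is unsupported. Lid 0.3 kg (20 percent more or less), its centre of mass 108 mm from the axis, 232 mm wide, 16 mm thick, front edge 185 mm from the axis.
- handle_p (a point): Middle of the carrying handle of unit_p: a light grey D of round bar 10 mm thick, in the plane of the lid and fixed to its front edge, moving with it. The bar runs along the hinge (y), straight for 58 mm, 232 mm from the hinge axis; a window 42 mm deep lies between it and the lid. Axes: x towards the hinge, z out of the lid's outer face. Shut: 98 mm above the counter, nothing under it.
- hinge_p (a point): Middle of the hinge axis of unit_p, fixed, 98 mm above the counter; the axis is its y, and the lid opens by turning about +y.
- push_p (a point): Point on the outer face of the lid of unit_p behind its spring catch, 19 mm in from the front edge, 166 mm from the hinge axis; moves with the lid. The catch acts below 0.07 rad: a slack lid let down rests on it at about 0.055 rad; pushing it on past takes 6 to 13 N here, then comes a hard stop at 0. Lifting a shut lid takes 5 to 12 N at the handle, weight and friction included.
- cover_p: The cover of the lid of unit_p: the flat grey plate 180 x 232 x 16 mm with yellow corners that carries handle and screen. Origin on the hinge axis; it reaches from 5 to 185 mm from it. At most 25 N may be put on it.
- glass_p: Screen glass on the inner face of the lid of unit_p, 136 x 204 mm, flush; origin at its middle, 82 mm from the hinge axis. Not to be touched.
- unit_q: Car-diagnostic console like a thick laptop, looks just like unit_p: dark case 215 x 250 x 87 mm with yellow corners on a rubber foot, fixed to the counter. Origin on the counter; x points from the handle to the hinge (away from the robot at yaw 0), z up. The case spans x = -95 to 120 mm, hinge axis at x = 85 mm. Grey lid, shut: top 106 mm up.
- lid_q (a joint): Opening angle of the lid of unit_q: 0 = fully shut and caught, grows as the handle is raised, stop at 1.75. Friction hinge: a sound one (about 0.42 N m) holds the lid at any angle, a worn one lets it drop as soon as it is unsupported. Lid 0.3 kg (20 percent more or less), its centre of mass 108 mm from the axis, 232 mm wide, 16 mm thick, front edge 185 mm from the axis.
- handle_q (a point): Middle of the carrying handle of unit_q: a light grey D of round bar 10 mm thick, in the plane of the lid and fixed to its front edge, moving with it. The bar runs along the hinge (y), straight for 58 mm, 232 mm from the hinge axis; a window 42 mm deep lies between it and the lid. Axes: x towards the hinge, z out of the lid's outer face. Shut: 98 mm above the counter, nothing under it.
- hinge_q (a point): Middle of the hinge axis of unit_q, fixed, 98 mm above the counter; the axis is its y, and the lid opens by turning about +y.
- push_q (a point): Point on the outer face of the lid of unit_q behind its spring catch, 19 mm in from the front edge, 166 mm from the hinge axis; moves with the lid. The catch acts below 0.07 rad: a slack lid let down rests on it at about 0.055 rad; pushing it on past takes 6 to 13 N here, then comes a hard stop at 0. Lifting a shut lid takes 5 to 12 N at the handle, weight and friction included.
- cover_q: The cover of the lid of unit_q: the flat grey plate 180 x 232 x 16 mm with yellow corners that carries handle and screen. Origin on the hinge axis; it reaches from 5 to 185 mm from it. At most 25 N may be put on it.
- glass_q: Screen glass on the inner face of the lid of unit_q, 136 x 204 mm, flush; origin at its middle, 82 mm from the hinge axis. Not to be touched.
- sanitizer: Loose clear hand-sanitizer bottle with blue pump, 66 mm across, 171 mm high, 0.38 kg; origin at the centre of its underside. Leave alone.
- alarm_box: Loose yellow carton 75 x 110 x 85 mm high, 0.35 kg; origin at the centre of its underside. Leave alone.
- fob: Loose black key fob lying flat, 75 x 36 x 14 mm; origin at the centre of its underside. Leave alone.

How it is judged:
By the outcome, as a careful person would: the job done as asked, in the order asked, and still so for the second after the job is handed in, with the robot touching nothing.
It also fails if it takes over 72 s, if anything falls off the work surface, if the arm or the gripper's body presses on something with over 40 N, if the wrist force passes 120 N, or if a joint passes its speed limit or range.

## Working session

There is one attempt and no reset: what is moved stays moved. The work goes in short steps, Python scripts to look and compute and a tool call to move; the robot and the scene stay as the last step left them, time stands still between calls to the robot, and variables do not carry over. Pictures are saved under pics/ and viewed, at most 10 in all, crops included, and the job is handed in when it is done.

Besides the shell and the picture viewer there is one more tool, called as a command line: name --argument value ..., lists and objects as JSON in quotes. drive_tool: Moves the arm, as the interface text tells. Its arguments: {"type":"object","properties":{"increments":{"type":"array"},"squeeze":{"type":"number"}},"required":["increments"]}

```bash
mkdir -p pics; ls; python3 - <<'E'
from plant import r,capture,camera_model
import cv2,numpy as np
for n in("top","side"):
    cv2.imwrite(f"pics/{n}0.png",capture(n)[:,:,::-1])
    m=camera_model(n);R=cv2.Rodrigues(np.array(m["rvec"],float))[0]
    print(n,np.round(m["camera_matrix"],1).tolist(),(-R.T@np.array(m["tvec"]).ravel()).round(3),R.round(2).tolist())
print(r.get_state())
E
```

```text
pics
top [[386.9, 0.0, 270.2], [0.0, 386.9, 210.6], [0.0, 0.0, 1.0]] [ 4.570e-01 -1.000e-03  1.209e+00] [[0.02, -1.0, 0.02], [-0.99, -0.02, -0.1], [0.1, -0.02, -0.99]]
side [[478.7, 0.0, 276.5], [0.0, 478.7, 208.8], [0.0, 0.0, 1.0]] [ 0.565 -0.873  1.044] [[1.0, -0.01, -0.01], [-0.01, -0.74, -0.67], [-0.0, 0.67, -0.74]]
{'time_s': 0.1, 'joints': array([ 8.61781285e+01,  2.05864631e+01,  6.39647535e-01, -1.91134889e-02,
       -7.01369518e+01, -1.65064175e+01]), 'qd': array([ 0.06707595, -0.15306028,  0.09953192, -0.00494415,  0.07588358,
        0.0028354 ]), 'joint_torque': array([-1.49309024e-03, -5.84162378e+01,  2.93753082e+01,  7.01547459e+00,
        1.01895374e-02, -5.11846156e-05]), 'tcp_pos': array([0.23436852, 0.63254988, 0.23672659]), 'eef_rot': array([ 1.79914579e+02, -6.57408044e-03, -2.03347915e+01]), 'contact_force': array([-0.16430982, -0.02295656,  0.53432021]), 'moment': array([ 0.00337442, -0.02789738,  0.00070578]), 'gripper_force': 0.0, 'gripper_width': 0.0876095658868166}
```

View pics/top0.png

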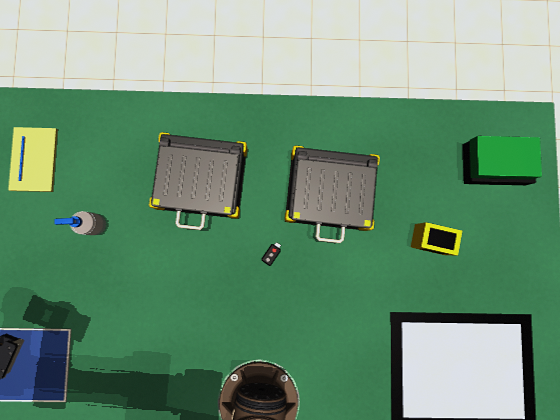

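View pics/side0.png

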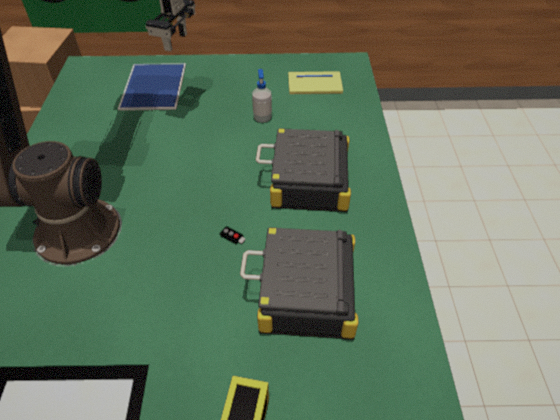

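The top view shows the left console's handle at about (192,222) and the right one's at about (329,238). Both are yawed slightly. The fob is at (271,254), the sanitizer at (85,223) and the carton at (440,238). The side view shows the same handles at about (265,154) and (251,265).

```bash
cat >h.py <<'E'
import cv2,numpy as np
from plant import r,capture,camera_model
def toplane(n,px,z):
    m=camera_model(n);R=cv2.Rodrigues(np.array(m["rvec"],float))[0];t=np.array(m["tvec"],float).ravel();K=np.array(m["camera_matrix"])
    c=-R.T@t; d=np.c_[np.array(px,float),np.ones(len(px))]@np.linalg.inv(K).T@R
    return (c+d*((z-c[2])/d[:,2])[:,None])[:,:2]
def proj(n,P):
    m=camera_model(n);return cv2.projectPoints(np.array(P,float).reshape(-1,3),np.array(m["rvec"],float),np.array(m["tvec"],float),np.array(m["camera_matrix"],float),None)[0].reshape(-1,2)
E
python3 - <<'E'
from h import *
rois={"top":{"L":(165,200,220,240),"R":(300,215,358,252)},"side":{"L":(245,135,276,175),"R":(232,240,264,290)}}
for n in rois:
    im=cv2.imread(f"pics/{n}0.png").astype(int)
    for k,(a,b,c,d) in rois[n].items():
        s=im[b:d,a:c]; m=(s.min(2)>115)&(s.max(2)-s.min(2)<45)
        nn,lab,st,_=cv2.connectedComponentsWithStats(m.astype(np.uint8),connectivity=8);i=1+st[1:,4].argmax()
        v,u=np.nonzero(lab==i); X=toplane(n,np.c_[u+a,v+b],.098).astype(np.float32)
        (cx,cy),wh,ang=cv2.minAreaRect(X)
        print(n,k,len(u),"rect c",round(cx,4),round(cy,4),np.round(wh,4),round(ang,1),"min/max",X.min(0),X.max(0))
        # bar: the pixels within 8 mm of robot-most line
        for yaw in np.radians([-9,-7,-5,-3,-1]):
            e=np.array([np.cos(yaw),np.sin(yaw)]);f=np.array([-e[1],e[0]]);p=X@e;q=X@f
            B=p<p.min()+.012; print("   ",round(np.degrees(yaw)),B.sum(),"bar mid",((p[B].mean())*e+(q.min()+q.max())/2*f).round(4),"slope deg",np.degrees(np.arctan(np.polyfit(q[B],p[B],1)[0])).round(1),(q.max()-q.min()).round(3))
    # yellow lid corners
    hsv=cv2.cvtColor(im.astype(np.uint8),cv2.COLOR_BGR2HSV);ym=cv2.inRange(hsv,(22,120,120),(34,255,255))
    nn,_,st,ce=cv2.connectedComponentsWithStats(ym)
    for i in range(1,nn):
        if st[i,4]>8: print(n,"yel",ce[i].round(1),st[i,:].tolist(),toplane(n,[ce[i]],.106)[0].round(3))
E
```

```text
top L 506 rect c 0.5755 0.2028 [0.0348 0.1553] 1.3 min/max [0.55981606 0.12477726] [0.5945889  0.28084543]
    -9 156 bar mid [0.5712 0.2035] slope deg -1.8 0.159
    -7 201 bar mid [0.5728 0.2031] slope deg -0.7 0.159
    -5 213 bar mid [0.5731 0.203 ] slope deg 0.2 0.158
    -3 161 bar mid [0.5715 0.203 ] slope deg 1.3 0.157
    -1 109 bar mid [0.5692 0.2029] slope deg 2.2 0.157
top R 412 rect c 0.545 -0.1917 [0.0261 0.1656] 1.2 min/max [ 0.53331184 -0.2742278 ] [ 0.5598038 -0.1087859]
    -9 128 bar mid [ 0.5406 -0.1908] slope deg -2.0 0.167
    -7 182 bar mid [ 0.5427 -0.1912] slope deg -1.0 0.167
    -5 233 bar mid [ 0.5442 -0.1914] slope deg -0.1 0.167
    -3 204 bar mid [ 0.5434 -0.1914] slope deg 0.9 0.166
    -1 159 bar mid [ 0.5418 -0.1914] slope deg 1.9 0.166
top yel [ 29.7 155.4] [9, 128, 47, 63, 1913] [0.71 0.67]
top yel [161.4 135.4] [158, 132, 12, 10, 29] [0.779 0.298]
top yel [242.8 145.1] [237, 141, 10, 11, 39] [0.756 0.061]
top yel [295.7 148.6] [292, 146, 12, 9, 35] [ 0.75  -0.093]
top yel [ 48.7 157.1] [46, 154, 6, 7, 10] [0.707 0.616]
top yel [376.2 157.5] [370, 
[... 1483 characters left out ...]
[330, 91, 12, 2, 16] [0.77  0.511]
side yel [281.  130.4] [278, 129, 6, 4, 20] [0.582 0.306]
side yel [347.5 139. ] [347, 136, 2, 7, 12] [0.784 0.26 ]
side yel [275.5 175.9] [273, 174, 6, 5, 28] [0.563 0.103]
side yel [275.  194.1] [270, 185, 11, 20, 113] [0.561 0.032]
side yel [344.7 197.4] [339, 188, 12, 21, 120] [0.749 0.016]
side yel [271.9 230.4] [269, 228, 7, 6, 41] [ 0.552 -0.096]
side yel [353.1 239.5] [352, 235, 3, 10, 24] [ 0.755 -0.129]
side yel [264.2 299.9] [261, 297, 8, 7, 52] [ 0.534 -0.299]
side yel [263.6 319.8] [257, 309, 15, 23, 137] [ 0.533 -0.35 ]
side yel [351.3 324.4] [344, 313, 14, 23, 141] [ 0.723 -0.364]
side yel [245.6 395. ] [221, 376, 47, 44, 736] [ 0.499 -0.513]
```

drive_tool --increments '[[[-0.3,0.2,0.15,0,0.029],[-0.3,0.4,0.3,0,0.058],[-0.3,0.6,0.45,0,0.087],[-0.3,0.8,0.6,0,0.116],[-0.3,1,0.74,0,0.145]]]' --squeeze 20

```text
time_s: 0.72
tcp_pos: [0.3165, 0.5068, 0.2372]
eef_rot: [180.0, -0.0, -72.9]
contact_force: [0.8, -0.2, 0.3]
gripper_width: 0.0432
gripper_force: 0.0
```

```bash
cat >>h.py <<'E'
from scipy.spatial.transform import Rotation as Ro
U={"L":(np.array([.513,.2095]),np.radians(-5.3)),"R":(np.array([.4835,-.192]),np.radians(-5.3))}
def loc(k,th,dx=0,dy=0,dz=0,rad=.232):
    "TCP target with the grasp point at the bar for lid angle th deg; dx towards hinge, dz up"
    h,y=U[k];e=np.array([np.cos(y),np.sin(y)]);f=np.array([-e[1],e[0]]);t=np.radians(th)
    p=h+e*(.232-rad*np.cos(t)+dx)+f*dy
    return np.r_[p,.098+rad*np.sin(t)-.008+dz]
def plan(targets,yaw=-95.3,at=None):
    s=r.get_state();R=Ro.from_euler("xyz",s["eef_rot"],degrees=True);p=s["tcp_pos"] if at is None else at
    print("t",round(s["time_s"],2),"tcp",p.round(4),"yaw",s["eef_rot"].round(1),"F",s["contact_force"].round(1),"w",round(s["gripper_width"],4),"gf",round(s["gripper_force"],1),"q",s["joints"].round(0))
    turn=-((yaw-s["eef_rot"][2]+180)%360-180)/360
    for T in targets: print((R.inv().apply(np.array(T)-p)/.12).round(3).tolist(),round(turn,4))
E
python3 -c "
from h import *
plan([loc('L',0,dz=.1)])"
```

```text
t 0.72 tcp [0.3165 0.5068 0.2372] yaw [180.   -0.  -72.9] F [ 0.8 -0.2  0.3] w 0.0432 gf 0.0 q [ 77.  13.  -9.  -0. -67. -60.]
[2.85, -0.835, 0.395] 0.0623
```

drive_tool --increments '[[[-0.3,0.25,-0.07,0,0.021],[-0.3,0.5,-0.14,0,0.042],[-0.3,0.75,-0.21,0,0.062],[-0.3,1,-0.28,0,0.062],[-0.3,1,-0.6,0,0.062]]]'

```text
time_s: 1.35
tcp_pos: [0.4208, 0.4133, 0.2384]
eef_rot: [180.0, 0.0, -94.9]
contact_force: [0.8, 1.1, 1.0]
gripper_width: 0.0308
gripper_force: 0.0
```

```bash
python3 -c "
from h import *
plan([loc('L',0,dz=.1)])"
```

```text
t 1.35 tcp [0.4208 0.4133 0.2384] yaw [180.    0.  -94.9] F [0.8 1.1 1. ] w 0.0308 gf 0.0 q [ 63.  13. -10.  -0. -67. -68.]
[1.627, -0.91, 0.402] 0.0012
```

drive_tool --increments '[[[-0.3,0.25,-0.15,0,0.0],[-0.3,0.5,-0.3,0,0],[-0.3,0.75,-0.4,0,0],[-0.3,1,-0.5,0,0],[-0.3,1,-0.5,0,0]]]'

```text
time_s: 1.98
tcp_pos: [0.4707, 0.2886, 0.2374]
eef_rot: [180.0, -0.0, -95.0]
contact_force: [-1.1, 0.8, 0.1]
gripper_width: 0.0306
gripper_force: 0.0
```

```bash
python3 -c "
from h import *
plan([loc('L',0,dz=.1)])"
```

```text
t 1.98 tcp [0.4707 0.2886 0.2374] yaw [180.  -0. -95.] F [-1.1  0.8  0.1] w 0.0306 gf 0.0 q [ 52.   9. -15.  -0. -66. -57.]
[0.626, -0.408, 0.395] 0.0009
```

drive_tool --increments '[[[-0.3,0.3,-0.2,0.1,0.0],[-0.3,0.6,-0.4,0.2,0],[-0.3,0.626,-0.408,0.395,0],[-0.3,0.626,-0.408,0.395,0],[-0.3,0.626,-0.408,0.395,0]]]'

```text
time_s: 2.6
tcp_pos: [0.5132, 0.2123, 0.1908]
eef_rot: [-180.0, 0.0, -94.8]
contact_force: [0.6, -0.1, 0.6]
gripper_width: 0.0307
gripper_force: 0.0
```

```bash
python3 -c "
from h import *
plan([loc('L',0,dz=.05),loc('L',0)])
a=cv2.resize(capture('side')[80:230,170:370],(800,600),interpolation=2)
cv2.imwrite('pics/s1.png',a[:,:,::-1])"
```

```text
t 2.6 tcp [0.5132 0.2123 0.1908] yaw [-180.     0.   -94.8] F [ 0.6 -0.1  0.6] w 0.0307 gf 0.0 q [ 43.  11. -18.   0. -60. -48.]
[0.023, -0.0, 0.423] 0.0014
[0.023, -0.0, 0.84] 0.0014
```

View pics/s1.png

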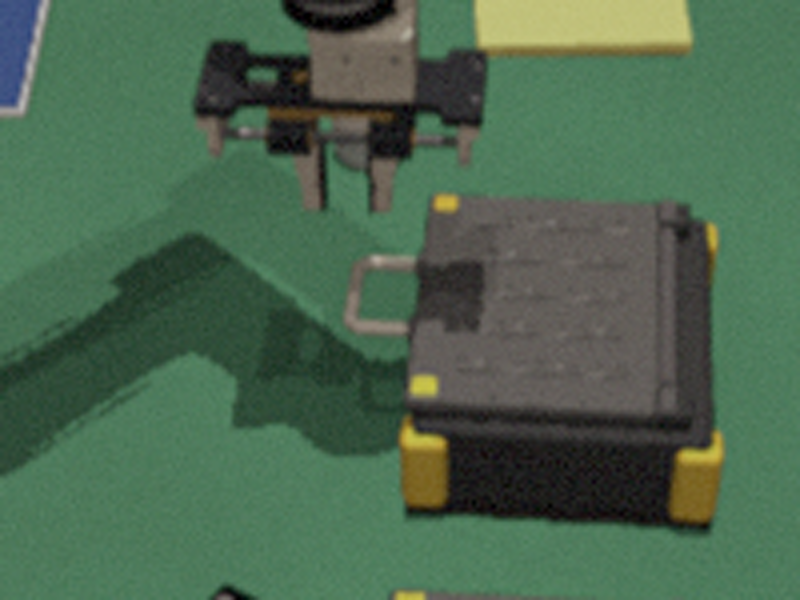

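The crop shows the fingers at (313,195) and (382,195), straddling the bar line at x≈352 (bar at (352,297)). I'll descend and grip.

drive_tool --increments '[[[-0.3,0.02,0,0.28,0.001],[-0.3,0.02,0,0.56,0.001],[-0.3,0.02,0,0.84,0.001],[-0.3,0.02,0,0.84,0.001],[-0.3,0.02,0,0.84,0.001]]]'

```text
time_s: 3.28
tcp_pos: [0.5136, 0.2101, 0.091]
eef_rot: [-179.9, 0.1, -95.1]
contact_force: [0.6, 0.5, 0.2]
gripper_width: 0.0304
gripper_force: 0.0
```

drive_tool --increments '[[[-1,0,0,0,0],[-1,0,0,0,0],[-1,0,0,0,0],[-1,0,0,0,0]]]' --squeeze 20

```text
time_s: 3.78
tcp_pos: [0.5141, 0.2094, 0.0903]
eef_rot: [-179.9, 0.1, -95.2]
contact_force: [5.7, -2.9, 1.4]
gripper_width: 0.009
gripper_force: 20.0
```

```bash
python3 -c "
from h import *
p=loc('L',0)
plan([p]); plan([loc('L',t) for t in (3,6,9,12,15)],at=p)"
```

```text
t 3.77 tcp [0.5141 0.2094 0.0903] yaw [-1.799e+02  1.000e-01 -9.520e+01] F [ 5.7 -2.9  1.4] w 0.009 gf 20.0 q [ 42.  17. -25.   0. -47. -48.]
[0.0, 0.009, 0.002] 0.0003
t 3.77 tcp [0.513  0.2095 0.09  ] yaw [-1.799e+02  1.000e-01 -9.520e+01] F [ 5.7 -2.9  1.4] w 0.009 gf 20.0 q [ 42.  17. -25.   0. -47. -48.]
[-0.0, -0.003, -0.101] 0.0003
[-0.0, -0.011, -0.202] 0.0003
[-0.0, -0.025, -0.302] 0.0003
[-0.0, -0.043, -0.402] 0.0003
[-0.0, -0.067, -0.5] 0.0003
```

drive_tool --increments '[[[-1,0,-0.012,-0.06,0],[-1,0,-0.014,-0.15,0],[-1,0,-0.025,-0.24,0],[-1,0,-0.045,-0.34,0],[-1,0,-0.07,-0.44,0]]]'

```text
time_s: 4.4
tcp_pos: [0.5201, 0.2085, 0.1428]
eef_rot: [179.9, 0.0, -95.2]
contact_force: [-4.3, 5.9, 0.0]
gripper_width: 0.0094
gripper_force: 20.0
```

```bash
python3 -c "
from h import *
p=loc('L',13.2)
plan([p]); plan([loc('L',t) for t in (16,20,24,28,32)],at=p)"
```

```text
t 4.4 tcp [0.5201 0.2085 0.1428] yaw [179.9   0.  -95.2] F [-4.3  5.9  0. ] w 0.0094 gf 20.0 q [ 42.  15. -21.  -0. -54. -47.]
[-0.003, 0.009, -0.002] 0.0002
t 4.4 tcp [0.5191 0.2089 0.143 ] yaw [179.9   0.  -95.2] F [-4.3  5.9  0. ] w 0.0094 gf 20.0 q [ 42.  15. -21.  -0. -54. -47.]
[0.0, -0.024, -0.091] 0.0002
[0.0, -0.065, -0.22] 0.0002
[0.0, -0.115, -0.345] 0.0002
[0.0, -0.174, -0.466] 0.0002
[0.0, -0.242, -0.583] 0.0002
```

drive_tool --increments '[[[-1,0,-0.02,-0.09,0],[-1,0,-0.06,-0.22,0],[-1,0,-0.11,-0.345,0],[-1,0,-0.17,-0.466,0],[-1,0,-0.24,-0.583,0]]]'

```text
time_s: 5.03
tcp_pos: [0.548, 0.2059, 0.213]
eef_rot: [179.8, 0.0, -95.2]
contact_force: [-9.2, 6.2, 4.2]
gripper_width: 0.0091
gripper_force: 20.0
```

```bash
python3 -c "
from h import *
p=loc('L',32)
plan([p]); plan([loc('L',t) for t in (36,40,44,48,52,56,60)],at=p)"
```

```text
t 5.03 tcp [0.548  0.2059 0.213 ] yaw [179.8   0.  -95.2] F [-9.2  6.2  4.2] w 0.0091 gf 20.0 q [ 40.  13. -13.  -0. -64. -45.]
[-0.003, -0.001, 0.001] 0.0003
t 5.03 tcp [0.5481 0.2062 0.2129] yaw [179.8   0.  -95.2] F [-9.2  6.2  4.2] w 0.0091 gf 20.0 q [ 40.  13. -13.  -0. -64. -45.]
[0.0, -0.075, -0.112] 0.0003
[0.0, -0.158, -0.219] 0.0003
[0.0, -0.248, -0.319] 0.0003
[0.001, -0.344, -0.413] 0.0003
[0.001, -0.448, -0.501] 0.0003
[0.001, -0.556, -0.58] 0.0003
[0.001, -0.671, -0.652] 0.0003
```

drive_tool --increments '[[[-1,-0.01,-0.06,-0.12,0],[-1,-0.01,-0.145,-0.225,0],[-1,-0.01,-0.235,-0.325,0],[-1,-0.01,-0.33,-0.42,0],[-1,-0.01,-0.435,-0.507,0]]]'

```text
time_s: 5.65
tcp_pos: [0.6011, 0.2012, 0.2747]
eef_rot: [179.9, -0.1, -95.2]
contact_force: [-6.8, 0.2, 4.7]
gripper_width: 0.0092
gripper_force: 20.0
```

```bash
python3 -c "
from h import *
p=loc('L',52)
plan([p]); plan([loc('L',t) for t in (54,56,58,60,62)],at=p)"
```

```text
t 5.65 tcp [0.6011 0.2012 0.2747] yaw [ 1.799e+02 -1.000e-01 -9.520e+01] F [-6.8  0.2  4.7] w 0.0092 gf 20.0 q [ 36.  16.  -2.  -0. -73. -41.]
[-0.001, -0.006, 0.016] 0.0003
t 5.65 tcp [0.6018 0.2013 0.2728] yaw [ 1.799e+02 -1.000e-01 -9.520e+01] F [-6.8  0.2  4.7] w 0.0092 gf 20.0 q [ 36.  16.  -2.  -0. -73. -41.]
[0.0, -0.054, -0.041] 0.0003
[0.0, -0.109, -0.079] 0.0003
[0.0, -0.166, -0.116] 0.0003
[0.001, -0.223, -0.151] 0.0003
[0.001, -0.282, -0.184] 0.0003
```

drive_tool --increments '[[[-1,0,-0.05,-0.045,0],[-1,0,-0.1,-0.085,0],[-1,0,-0.16,-0.12,0],[-1,0,-0.22,-0.155,0],[-1,0,-0.24,-0.165,0]]]'

```text
time_s: 6.28
tcp_pos: [0.6306, 0.1985, 0.2944]
eef_rot: [-180.0, -0.1, -95.2]
contact_force: [-6.2, -2.3, 8.2]
gripper_width: 0.0091
gripper_force: 20.0
```

drive_tool --increments '[[[-1,0,0,0,0],[-1,0,0,0,0]]]'

```text
time_s: 6.52
tcp_pos: [0.6303, 0.1985, 0.2943]
eef_rot: [-180.0, -0.1, -95.2]
contact_force: [-5.9, -2.4, 8.2]
gripper_width: 0.0095
gripper_force: 20.0
```

```bash
python3 -c "
from h import *
plan([loc('L',61)])
cv2.imwrite('pics/L_grip.png',capture('side')[:,:,::-1])"
```

```text
t 6.53 tcp [0.6303 0.1985 0.2943] yaw [-1.80e+02 -1.00e-01 -9.52e+01] F [-5.9 -2.4  8.2] w 0.0095 gf 20.0 q [ 34.  18.   4.   0. -76. -40.]
[-0.001, -0.014, 0.012] 0.0002
```

drive_tool --increments '[[[-0.45,0,0,0,0],[-0.45,0,0,0,0],[-0.45,0,0,0,0],[-0.45,0,0,0,0],[-0.45,0,0,0,0]]]'

```text
time_s: 7.2
tcp_pos: [0.6306, 0.1996, 0.2927]
eef_rot: [180.0, -0.0, -95.2]
contact_force: [-0.6, -0.3, -0.4]
gripper_width: 0.0236
gripper_force: 0.2
```

```bash
python3 -c "
from h import *
plan([loc('L',61)])
b=capture('side')[:,:,::-1];a=cv2.imread('pics/L_grip.png')
c=[cv2.resize(i[50:200,250:350],(400,600),interpolation=2) for i in (a,b)]
cv2.imwrite('pics/cmpL.png',np.hstack(c))"
```

```text
t 7.2 tcp [0.6306 0.1996 0.2927] yaw [180.   -0.  -95.2] F [-0.6 -0.3 -0.4] w 0.0236 gf 0.2 q [ 34.  18.   4.   0. -76. -40.]
[0.009, -0.012, -0.002] 0.0003
```

View pics/cmpL.png

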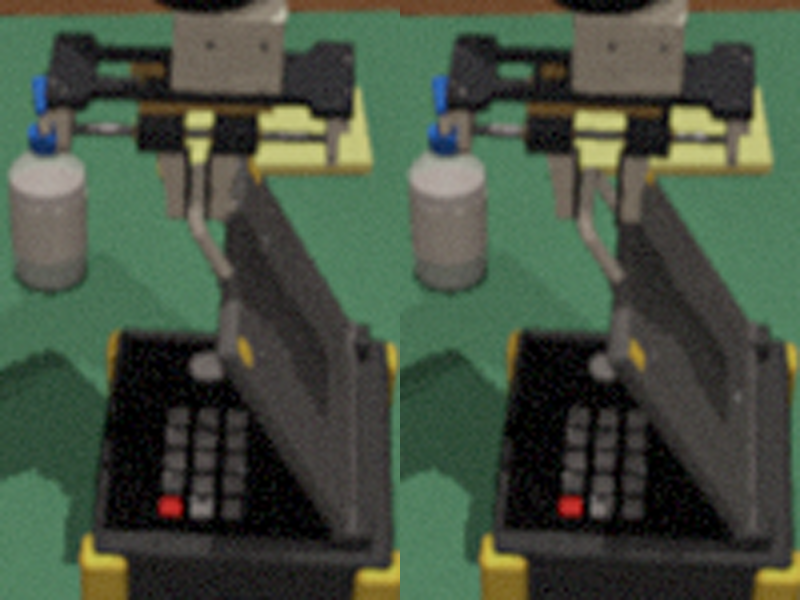

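The lid sagged when I let go: its front edge shifted left from x≈228 to x≈215 in the crop, and the bar now rests on the robot-side finger. I'll regrip and lower it.

drive_tool --increments '[[[-1,0,0,0,0],[-1,0,0,0,0],[-1,0,0,0,0],[-1,0,0,0,0]]]' --squeeze 15

```text
time_s: 7.75
tcp_pos: [0.6306, 0.1996, 0.293]
eef_rot: [-180.0, 0.0, -95.2]
contact_force: [-2.4, -0.8, 3.0]
gripper_width: 0.0094
gripper_force: 15.0
```

```bash
python3 -c "
from h import *
p=loc('L',60)
plan([p]); plan([loc('L',t) for t in (56,52,48,44,40)],at=p)"
```

```text
t 7.75 tcp [0.6306 0.1996 0.293 ] yaw [-180.     0.   -95.2] F [-2.4 -0.8  3. ] w 0.0094 gf 15.0 q [ 34.  18.   4.   0. -76. -40.]
[0.008, 0.017, 0.017] 0.0003
t 7.75 tcp [0.6285 0.1988 0.2909] yaw [-180.     0.   -95.2] F [-2.4 -0.8  3. ] w 0.0094 gf 15.0 q [ 34.  18.   4.   0. -76. -40.]
[-0.0, 0.114, 0.071] 0.0003
[-0.0, 0.224, 0.151] 0.0003
[-0.001, 0.327, 0.237] 0.0003
[-0.001, 0.424, 0.331] 0.0003
[-0.001, 0.514, 0.431] 0.0003
```

drive_tool --increments '[[[-1,0,0.115,0.065,0],[-1,0,0.23,0.145,0],[-1,0,0.335,0.23,0],[-1,0,0.435,0.325,0],[-1,0,0.525,0.425,0]]]'

```text
time_s: 8.38
tcp_pos: [0.5678, 0.2055, 0.2413]
eef_rot: [-180.0, 0.0, -95.2]
contact_force: [1.1, -0.1, -1.2]
gripper_width: 0.0091
gripper_force: 15.0
```

```bash
python3 -c "
from h import *
p=loc('L',40)
plan([p]); plan([loc('L',t) for t in (36,32,28,24,20)],at=p)"
```

```text
t 8.38 tcp [0.5678 0.2055 0.2413] yaw [-180.     0.   -95.2] F [ 1.1 -0.1 -1.2] w 0.0091 gf 15.0 q [ 38.  14.  -8.   0. -68. -44.]
[0.009, 0.006, 0.018] 0.0003
t 8.38 tcp [0.567  0.2045 0.2391] yaw [-180.     0.   -95.2] F [ 1.1 -0.1 -1.2] w 0.0091 gf 15.0 q [ 38.  14.  -8.   0. -68. -44.]
[-0.0, 0.083, 0.106] 0.0003
[-0.0, 0.159, 0.218] 0.0003
[-0.0, 0.226, 0.335] 0.0003
[-0.0, 0.286, 0.456] 0.0003
[-0.0, 0.336, 0.581] 0.0003
```

Good, forces are low.

drive_tool --increments '[[[-1,0,0.083,0.106,0],[-1,0,0.159,0.218,0],[-1,0,0.226,0.335,0],[-1,0,0.286,0.456,0],[-1,0,0.336,0.581,0]]]'

```text
time_s: 9.0
tcp_pos: [0.5275, 0.2092, 0.1712]
eef_rot: [-180.0, 0.0, -95.2]
contact_force: [2.6, 1.2, -2.1]
gripper_width: 0.0093
gripper_force: 15.0
```

```bash
python3 -c "
from h import *
p=loc('L',20)
plan([p]); plan([loc('L',t) for t in (17,14,11,8,6,5,4,3)],at=p)"
```

```text
t 9.0 tcp [0.5275 0.2092 0.1712] yaw [-180.     0.   -95.2] F [ 2.6  1.2 -2.1] w 0.0093 gf 15.0 q [ 41.  14. -18.   0. -58. -47.]
[0.009, 0.004, 0.015] 0.0003
t 9.0 tcp [0.5269 0.2082 0.1693] yaw [-180.     0.   -95.2] F [ 2.6  1.2 -2.1] w 0.0093 gf 15.0 q [ 41.  14. -18.   0. -58. -47.]
[-0.0, 0.032, 0.096] 0.0003
[-0.0, 0.059, 0.193] 0.0003
[-0.0, 0.081, 0.292] 0.0003
[0.0, 0.098, 0.392] 0.0003
[0.0, 0.106, 0.459] 0.0003
[0.0, 0.109, 0.493] 0.0003
[0.0, 0.112, 0.526] 0.0003
[0.0, 0.114, 0.56] 0.0003
```

drive_tool --increments '[[[-1,0,0.03,0.11,0],[-1,0,0.057,0.22,0],[-1,0,0.08,0.33,0],[-1,0,0.1,0.44,0],[-1,0,0.11,0.53,0]]]'

```text
time_s: 9.62
tcp_pos: [0.5148, 0.2103, 0.1077]
eef_rot: [-180.0, 0.0, -95.2]
contact_force: [0.9, 2.8, -0.1]
gripper_width: 0.0092
gripper_force: 15.0
```

drive_tool --increments '[[[-1,0,0,0.01,0],[-1,0,0,0.02,0]]]'

```text
time_s: 9.88
tcp_pos: [0.5147, 0.2103, 0.1061]
eef_rot: [-180.0, 0.0, -95.2]
contact_force: [-1.5, 2.9, -0.7]
gripper_width: 0.0091
gripper_force: 15.0
```

drive_tool --increments '[[[-1,0,0,0.01,0],[-1,0,0,0.02,0],[-1,0,0,0.03,0],[-1,0,0,0.03,0]]]'

```text
time_s: 10.38
tcp_pos: [0.5146, 0.2103, 0.1032]
eef_rot: [-180.0, 0.0, -95.2]
contact_force: [-3.6, 3.5, 3.9]
gripper_width: 0.0094
gripper_force: 15.0
```

```bash
python3 -c "
from h import *
plan([loc('L',3.15)])"
```

```text
t 10.38 tcp [0.5146 0.2103 0.1032] yaw [-180.     0.   -95.2] F [-3.6  3.5  3.9] w 0.0094 gf 15.0 q [ 42.  17. -24.   0. -49. -48.]
[0.008, 0.009, 0.003] 0.0003
```

drive_tool --increments '[[[-0.35,0,0,0,0],[-0.35,0,0,0,0],[-0.35,0,0,-0.02,0],[-0.35,0,0,-0.25,0],[-0.35,0,0,-0.5,0]]]'

```text
time_s: 11.0
tcp_pos: [0.5143, 0.2096, 0.1628]
eef_rot: [179.9, -0.1, -95.2]
contact_force: [0.5, 0.1, -0.0]
gripper_width: 0.0286
gripper_force: 0.0
```

drive_tool --increments '[[[-1,0,-0.2,0,0],[-1,0,-0.4,0,0],[-1,0,-0.55,0,0],[-1,0,-0.55,0,0],[-1,0,-0.55,0,0]]]'

```text
time_s: 11.62
tcp_pos: [0.5797, 0.2039, 0.1621]
eef_rot: [180.0, -0.0, -95.2]
contact_force: [0.1, 0.5, -0.4]
gripper_width: 0.0001
gripper_force: 0.0
```

```bash
python3 -c "
from h import *
plan([loc('L',3.15,rad=.166,dz=.022)])
cv2.imwrite('pics/Lpush.png',cv2.resize(capture('side')[80:230,200:400],(800,600))[:,:,::-1])"
```

```text
t 11.62 tcp [0.5797 0.2039 0.1621] yaw [180.   -0.  -95.2] F [ 0.1  0.5 -0.4] w 0.0001 gf 0.0 q [ 38.  18. -13.  -0. -59. -43.]
[0.005, 0.006, 0.341] 0.0002
```

View pics/Lpush.png

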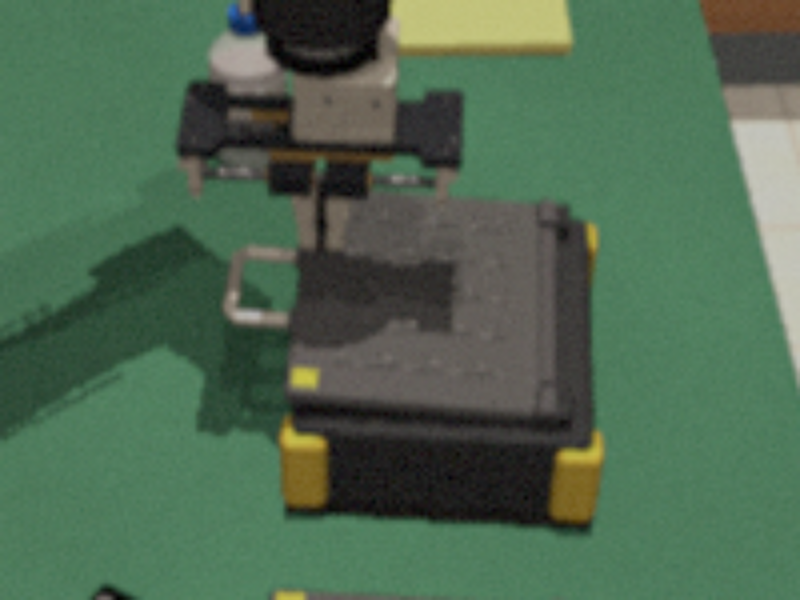

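The picture shows the closed fingertips at (320,248) over the lid's front strip, with the lid nearly shut. I'll descend and push in small steps.

drive_tool --increments '[[[-1,0,0,0.12,0],[-1,0,0,0.24,0],[-1,0,0,0.26,0],[-1,0,0,0.27,0],[-1,0,0,0.28,0]]]'

```text
time_s: 12.3
tcp_pos: [0.5805, 0.2043, 0.1291]
eef_rot: [-180.0, 0.0, -95.2]
contact_force: [-0.3, -0.3, 0.0]
gripper_width: 0.0002
gripper_force: 0.0
```

drive_tool --increments '[[[-1,0,0,0.01,0],[-1,0,0,0.02,0],[-1,0,0,0.02,0]]]'

```text
time_s: 12.68
tcp_pos: [0.5803, 0.2041, 0.1264]
eef_rot: [180.0, 0.0, -95.2]
contact_force: [-0.4, -0.4, -0.4]
gripper_width: 0.0005
gripper_force: 0.0
```

drive_tool --increments '[[[-1,0,0,0.01,0],[-1,0,0,0.02,0],[-1,0,0,0.02,0]]]'

```text
time_s: 13.05
tcp_pos: [0.5804, 0.2042, 0.1248]
eef_rot: [-180.0, 0.0, -95.2]
contact_force: [-1.5, -0.5, 5.1]
gripper_width: 0.0008
gripper_force: 2.7
```

drive_tool --increments '[[[-1,0,0,0.01,0],[-1,0,0,0.02,0],[-1,0,0,0.02,0]]]'

```text
time_s: 13.42
tcp_pos: [0.5802, 0.2042, 0.1219]
eef_rot: [-180.0, 0.0, -95.2]
contact_force: [-0.4, 0.0, 1.6]
gripper_width: 0.0004
gripper_force: 0.8
```

drive_tool --increments '[[[-1,0,0,0.01,0],[-1,0,0,0.02,0],[-1,0,0,0.02,0]]]'

```text
time_s: 13.8
tcp_pos: [0.5803, 0.2041, 0.1188]
eef_rot: [180.0, -0.0, -95.2]
contact_force: [-0.1, -0.1, -0.4]
gripper_width: 0.0003
gripper_force: 0.0
```

drive_tool --increments '[[[-1,0,0,0.01,0],[-1,0,0,0.015,0],[-1,0,0,0.015,0]]]'

```text
time_s: 14.18
tcp_pos: [0.5803, 0.2041, 0.1173]
eef_rot: [180.0, -0.0, -95.2]
contact_force: [0.3, -0.7, -0.7]
gripper_width: 0.0003
gripper_force: 0.0
```

drive_tool --increments '[[[-1,0,0,0.006,0],[-1,0,0,0.012,0],[-1,0,0,0.012,0]]]'

```text
time_s: 14.55
tcp_pos: [0.5804, 0.2042, 0.1171]
eef_rot: [-180.0, 0.0, -95.2]
contact_force: [-4.1, -0.3, 8.8]
gripper_width: 0.0007
gripper_force: 4.3
```

Hard stop felt at exactly the shut height, with 8.8 N. Moving on to the right console.

drive_tool --increments '[[[-1,0,0,-0.25,0],[-1,0,0,-0.5,0],[-0.35,0.25,0.2,-0.7,0],[-0.35,0.6,0.4,-0.7,0],[-0.35,1,0.5,-0.7,0]]]'

```text
time_s: 15.18
tcp_pos: [0.5086, 0.0894, 0.2004]
eef_rot: [-180.0, 0.0, -95.1]
contact_force: [0.7, -0.5, 0.3]
gripper_width: 0.0246
gripper_force: 0.0
```

drive_tool --increments '[[[-0.35,0.3,0.1,0,0],[-0.35,0.65,0.15,0,0],[-0.35,1,0.2,0,0]]]'

```text
time_s: 15.55
tcp_pos: [0.4744, -0.0283, 0.2003]
eef_rot: [-180.0, 0.0, -95.2]
contact_force: [0.7, 0.1, 0.6]
gripper_width: 0.0286
gripper_force: 0.0
```

drive_tool --increments '[[[-0.35,0.35,0,0,0],[-0.35,0.7,0,0,0],[-0.35,1,0,0,0],[-0.35,1,0,0,0]]]'

```text
time_s: 16.05
tcp_pos: [0.4635, -0.1485, 0.1999]
eef_rot: [180.0, -0.0, -95.4]
contact_force: [-0.3, 0.3, 0.1]
gripper_width: 0.0286
gripper_force: 0.0
```

```bash
python3 -c "
from h import *
plan([loc('R',0,dz=.1)])"
```

```text
t 16.05 tcp [ 0.4635 -0.1485  0.1999] yaw [180.   -0.  -95.4] F [-0.3  0.3  0.1] w 0.0286 gf 0.0 q [  5.   4. -26.   0. -60. -11.]
[0.345, -0.2, 0.082] -0.0002
```

drive_tool --increments '[[[-0.3,0.2,-0.15,0.05,0],[-0.3,0.345,-0.207,0.08,0],[-0.3,0.345,-0.207,0.08,0],[-0.3,0.345,-0.207,0.08,0]]]'

```text
time_s: 16.55
tcp_pos: [0.4848, -0.1896, 0.1904]
eef_rot: [180.0, 0.0, -95.2]
contact_force: [0.3, -0.1, -0.1]
gripper_width: 0.0309
gripper_force: 0.0
```

```bash
python3 -c "
from h import *
plan([loc('R',0,dx=.001)])
cv2.imwrite('pics/R1.png',cv2.resize(capture('side')[180:330,170:370],(800,600))[:,:,::-1])"
```

```text
t 16.55 tcp [ 0.4848 -0.1896  0.1904] yaw [180.    0.  -95.2] F [ 0.3 -0.1 -0.1] w 0.0309 gf 0.0 q [  0.   8. -23.  -0. -59.  -5.]
[0.021, 0.0, 0.837] 0.0003
```

View pics/R1.png

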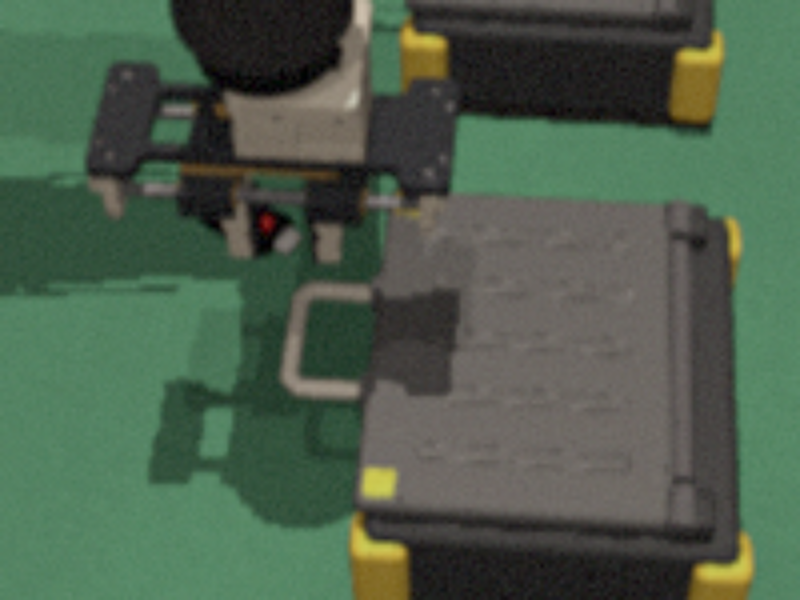

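The fingers at (237,240) and (328,240) straddle the bar line at x≈293, and the fob is clear. I'll descend and grip.

drive_tool --increments '[[[-0.3,0.02,0,0.28,0],[-0.3,0.02,0,0.56,0],[-0.3,0.02,0,0.837,0],[-0.3,0.02,0,0.837,0],[-0.3,0.02,0,0.837,0]]]'

```text
time_s: 17.23
tcp_pos: [0.4856, -0.1924, 0.0913]
eef_rot: [-179.9, -0.0, -95.2]
contact_force: [-0.5, -0.3, 0.0]
gripper_width: 0.0304
gripper_force: 0.0
```

drive_tool --increments '[[[-1,0,0,0,0],[-1,0,0,0,0],[-1,0,0,0,0],[-1,0,0,0,0]]]' --squeeze 20

```text
time_s: 17.73
tcp_pos: [0.4844, -0.1926, 0.0905]
eef_rot: [180.0, -0.0, -95.2]
contact_force: [-3.6, 2.5, 6.0]
gripper_width: 0.0091
gripper_force: 20.0
```

```bash
python3 -c "
from h import *
p=loc('R',0,dx=.001)
plan([p]); plan([loc('R',t,dx=.001) for t in (2,5,8,11,14)],at=p)"
```

```text
t 17.73 tcp [ 0.4844 -0.1926  0.0905] yaw [180.   -0.  -95.2] F [-3.6  2.5  6. ] w 0.0091 gf 20.0 q [ -0.  15. -30.   0. -46.  -5.]
[-0.004, -0.0, 0.005] 0.0003
t 17.73 tcp [ 0.4845 -0.1921  0.09  ] yaw [180.   -0.  -95.2] F [-3.6  2.5  6. ] w 0.0091 gf 20.0 q [ -0.  15. -30.   0. -46.  -5.]
[0.0, -0.001, -0.067] 0.0003
[0.0, -0.007, -0.169] 0.0003
[0.0, -0.019, -0.269] 0.0003
[0.0, -0.035, -0.369] 0.0003
[0.0, -0.057, -0.468] 0.0003
```

drive_tool --increments '[[[-1,0,0.007,-0.07,0],[-1,0,0.0,-0.17,0],[-1,0,-0.01,-0.27,0],[-1,0,-0.027,-0.37,0],[-1,0,-0.05,-0.47,0]]]'

```text
time_s: 18.35
tcp_pos: [0.4911, -0.1931, 0.1474]
eef_rot: [-180.0, 0.0, -95.2]
contact_force: [5.0, -1.8, -5.3]
gripper_width: 0.0092
gripper_force: 20.0
```

```bash
python3 -c "
from h import *
p=loc('R',14)
plan([p]); plan([loc('R',t) for t in (17,21,25,29,33)],at=p)"
```

```text
t 18.35 tcp [ 0.4911 -0.1931  0.1474] yaw [-180.     0.   -95.2] F [ 5.  -1.8 -5.3] w 0.0092 gf 20.0 q [ -0.  11. -25.   0. -54.  -5.]
[-0.004, 0.007, 0.01] 0.0003
t 18.35 tcp [ 0.4904 -0.1926  0.1461] yaw [-180.     0.   -95.2] F [ 5.  -1.8 -5.3] w 0.0092 gf 20.0 q [ -0.  11. -25.   0. -54.  -5.]
[0.0, -0.027, -0.098] 0.0003
[0.0, -0.071, -0.225] 0.0003
[0.0, -0.124, -0.349] 0.0003
[0.0, -0.185, -0.469] 0.0003
[0.0, -0.255, -0.585] 0.0003
```

drive_tool --increments '[[[-1,0,-0.03,-0.09,0],[-1,0,-0.077,-0.215,0],[-1,0,-0.13,-0.34,0],[-1,0,-0.19,-0.46,0],[-1,0,-0.26,-0.575,0]]]'

```text
time_s: 18.98
tcp_pos: [0.5194, -0.1958, 0.2158]
eef_rot: [179.7, 0.0, -95.2]
contact_force: [-9.0, 2.9, 1.4]
gripper_width: 0.0088
gripper_force: 20.0
```

```bash
python3 -c "
from h import *
p=loc('R',33)
plan([p]); plan([loc('R',t) for t in (37,41,45,49,53)],at=p)"
```

```text
t 18.98 tcp [ 0.5194 -0.1958  0.2158] yaw [179.7   0.  -95.2] F [-9.   2.9  1.4] w 0.0088 gf 20.0 q [ -0.  10. -16.  -0. -64.  -5.]
[-0.004, -0.011, -0.004] 0.0002
t 18.98 tcp [ 0.5208 -0.1955  0.2164] yaw [179.7   0.  -95.2] F [-9.   2.9  1.4] w 0.0088 gf 20.0 q [ -0.  10. -16.  -0. -64.  -5.]
[0.0, -0.077, -0.111] 0.0002
[0.0, -0.161, -0.216] 0.0002
[0.0, -0.253, -0.316] 0.0002
[0.0, -0.351, -0.408] 0.0002
[0.0, -0.455, -0.494] 0.0002
```

Relax outward by about 1.5 mm while going on.

drive_tool --increments '[[[-1,0,-0.063,-0.118,0],[-1,0,-0.147,-0.223,0],[-1,0,-0.238,-0.323,0],[-1,0,-0.337,-0.416,0],[-1,0,-0.441,-0.502,0]]]'

```text
time_s: 19.6
tcp_pos: [0.573, -0.2006, 0.2775]
eef_rot: [179.8, 0.0, -95.2]
contact_force: [-9.4, 4.7, 5.9]
gripper_width: 0.009
gripper_force: 20.0
```

```bash
python3 -c "
from h import *
p=loc('R',53)
plan([p]); plan([loc('R',t) for t in (55,57,59,61)],at=p)"
```

```text
t 19.6 tcp [ 0.573  -0.2006  0.2775] yaw [179.8   0.  -95.2] F [-9.4  4.7  5.9] w 0.009 gf 20.0 q [ -1.  13.  -5.  -0. -73.  -4.]
[-0.003, -0.02, 0.018] 0.0003
t 19.6 tcp [ 0.5755 -0.2005  0.2753] yaw [179.8   0.  -95.2] F [-9.4  4.7  5.9] w 0.009 gf 20.0 q [ -1.  13.  -5.  -0. -73.  -4.]
[0.0, -0.054, -0.04] 0.0003
[0.0, -0.11, -0.078] 0.0003
[0.0, -0.167, -0.114] 0.0003
[0.0, -0.226, -0.148] 0.0003
```

drive_tool --increments '[[[-1,0,-0.05,-0.045,0],[-1,0,-0.105,-0.085,0],[-1,0,-0.16,-0.12,0],[-1,0,-0.21,-0.15,0],[-1,0,-0.21,-0.15,0]]]'

```text
time_s: 20.23
tcp_pos: [0.5997, -0.2031, 0.2961]
eef_rot: [-179.9, -0.0, -95.2]
contact_force: [-4.5, 3.5, 7.1]
gripper_width: 0.0096
gripper_force: 20.0
```

drive_tool --increments '[[[-1,0,0,0,0],[-1,0,0,0,0]]]' --squeeze 5

```text
time_s: 20.48
tcp_pos: [0.5998, -0.2032, 0.2959]
eef_rot: [-179.9, -0.0, -95.2]
contact_force: [-4.1, 2.0, 6.8]
gripper_width: 0.0097
gripper_force: 5.0
```

```bash
python3 -c "
from h import *
plan([loc('R',60)])
cv2.imwrite('pics/R_grip.png',capture('side')[:,:,::-1])"
```

```text
t 20.48 tcp [ 0.5998 -0.2032  0.2959] yaw [-179.9   -0.   -95.2] F [-4.1  2.   6.8] w 0.0097 gf 5.0 q [ -1.  15.   0.   0. -75.  -4.]
[-0.004, 0.007, 0.041] 0.0003
```

drive_tool --increments '[[[-0.45,0,0,0,0],[-0.45,0,0,0,0],[-0.45,0,0,0,0],[-0.45,0,0,0,0],[-0.45,0,0,0,0]]]'

```text
time_s: 21.15
tcp_pos: [0.5996, -0.2031, 0.2935]
eef_rot: [180.0, -0.0, -95.2]
contact_force: [-1.0, 0.3, 0.2]
gripper_width: 0.0242
gripper_force: 0.0
```

```bash
python3 -c "
from h import *
plan([loc('R',60)])
b=capture('side')[:,:,::-1];a=cv2.imread('pics/R_grip.png')
c=[cv2.resize(i[130:280,240:340],(400,600),interpolation=2) for i in (a,b)]
cv2.imwrite('pics/cmpR.png',np.hstack(c))"
```

```text
t 21.15 tcp [ 0.5996 -0.2031  0.2935] yaw [180.   -0.  -95.2] F [-1.   0.3  0.2] w 0.0242 gf 0.0 q [ -1.  15.   0.   0. -75.  -4.]
[-0.003, 0.005, 0.022] 0.0003
```

View pics/cmpR.png

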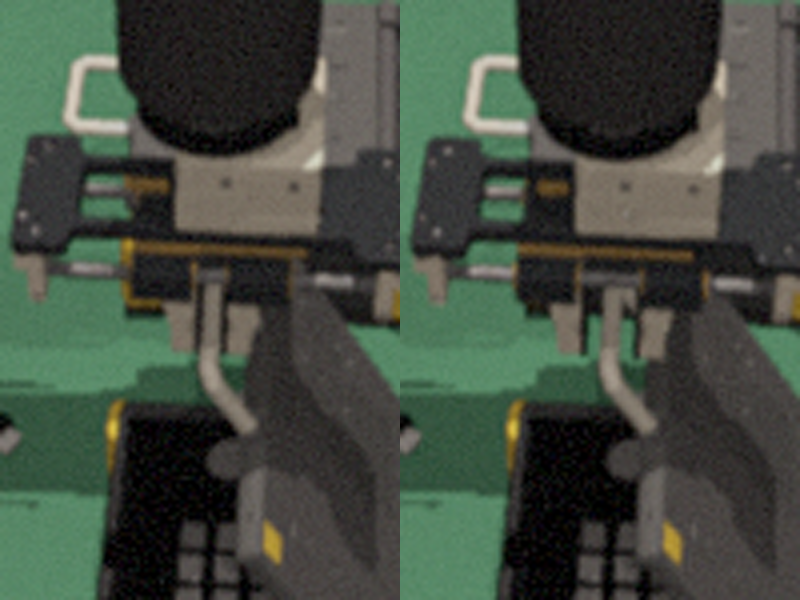

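The right lid stays put: the bar stands free at x≈612 between the opened fingers and the front edge hasn't moved. I'll withdraw straight up and back.

drive_tool --increments '[[[-0.45,0,0,-0.1,0],[-0.45,0,0,-0.25,0],[-0.45,0,0,-0.4,0],[-0.45,0,0,-0.55,0],[-0.45,0,0,-0.7,0]]]'

```text
time_s: 21.82
tcp_pos: [0.5996, -0.2032, 0.3793]
eef_rot: [-179.9, -0.0, -95.2]
contact_force: [0.2, 0.1, 0.5]
gripper_width: 0.024
gripper_force: 0.0
```

drive_tool --increments '[[[-0.45,0,0.2,0,0],[-0.45,0,0.5,0,0],[-0.45,0,0.8,0,0],[-0.45,0,1,0,0],[-0.45,0,1,0,0]]]'

```text
time_s: 22.45
tcp_pos: [0.4789, -0.1923, 0.3797]
eef_rot: [-179.8, 0.0, -95.2]
contact_force: [0.2, -0.5, 0.6]
gripper_width: 0.0243
gripper_force: 0.0
```

drive_tool --increments '[[[-0.45,0,0,0,0],[-0.45,0,0,0,0],[-0.45,0,0,0,0],[-0.45,0,0,0,0],[-0.45,0,0,0,0]]]'

```text
time_s: 23.08
tcp_pos: [0.4802, -0.1922, 0.3774]
eef_rot: [180.0, -0.0, -95.2]
contact_force: [-0.0, 0.1, -1.2]
gripper_width: 0.0241
gripper_force: 0.0
```

```bash
python3 -c "
from h import *
cv2.imwrite('pics/end.png',capture('side')[:,:,::-1])"
```

```text
(no output)
```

View pics/end.png

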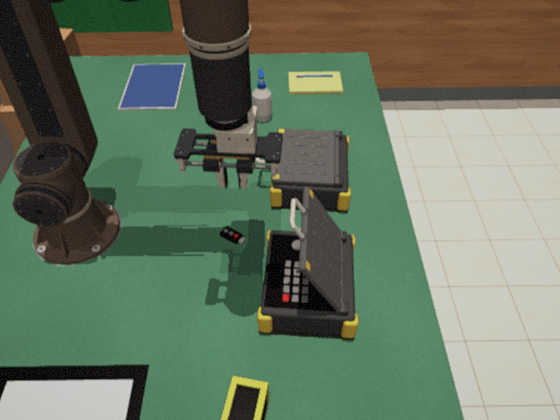

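The right lid stands open (handle at (297,215)), the left console is shut (at (312,155)), the other things haven't moved and the gripper is clear.

```bash
python3 -c "
from plant import job
print(job.close_job())"
```

```text
the job is handed in; nothing more can be done
None
```

The left console's hinge is worn: its lid sagged, so I lowered it by hand and pushed it shut until the catch snapped. The right console's hinge is sound, and its lid is left standing open at about 60 degrees; the job is handed in at about 23 s, with no verdict returned.

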